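# Put the washed cover back on the drain-hose filter box

## Robot

A 6-joint arm with a two-finger parallel gripper is mounted at the origin on the work surface. World frame = base frame: x ahead of the robot, y to its left, z up, the work surface at z = 0. Lengths are in m, angles in rad, forces in N, time in s.
With the tool pointing down it reaches from about 0.3 to 0.775 m from the base axis. Payload 14.6 kg.
Tool frame: the origin (TCP) lies midway between the tips of the shut fingers; the grasp point (between the pads) lies 19 mm behind it (ctrl.tcp_to_grasp is the z of the grasp point in the tool frame, in m); z points along the fingers, y is the line along which they close (so a half turn about z gives the same grasp; the last joint's range is limited). The gripper opens to 94 mm and grips with 3 to 60 N. Pads are 16 mm wide; open, the fingers measure 119 mm over their backs; the gripper's body (75 mm by 177 mm) begins 78 mm behind the grasp point.
Start: joints at [-1.207, 0.3, 1.521, -0, 1.321, -0.067], TCP at [0.23, -0.5, 0.205] pointing down, gripper open.
Joint ranges: [-3.03, 3.03], [-0.79, 2.21], [0.23, 2.52], [-1.04, 4.18], [0, 3.07], [-2.55, 2.55]. Speed limits (rad/s): [2.22, 2.22, 2.57, 3.14, 3.14, 3.14].

## Interface

Orientations are given as [roll, pitch, yaw] about the fixed x, y, z axes, in that order (R = Rz(yaw) Ry(pitch) Rx(roll)).
In Python, from station import monitor, camera, ctrl gives the robot as it stands.
- The arm moves only by the tool apply_moves, never from a script. Its argument "plan" is one flat list of numbers, 4 for each row, row after row: the shift along the tool's x, y, z in mm, then the turn about the tool's z in rad. In form: [dx, dy, dz, spin, dx, dy, dz, spin, ...]. A call has 1 to 20 rows; each row shifts and turns the commanded pose from where the row before left it, along the tool's axes as they then stand; what a row does not reach is not made up. A row lasts 1/10 s, in which the tool goes at most 50 mm and 8.59 degrees, less where a joint would pass 70% of its speed; a pose out of reach is approached as far as the arm can. A call is refused whole if a number of a shift passes 50 or a number of a turn 0.15, either way. A call with a gripper value outside its range is refused whole. "hand" is the gripper command: -1 is shut, 1 is fully open, values between are in proportion, set as the call begins (left out, the last holds). The fingers move at their own pace and stop on an object; "squeeze" is the grip in N (left out, the last holds). Time passes only in rows, so rows that do not move let the fingers close. It gives the time, the measured TCP pose, the force, the opening and the grip force at its end, in the units of the state.
- monitor.get_obs(): the state, without advancing time (a new reading comes with each control period).
- camera(name): name is "scene" or "top" or "wrist"; returns a dict with "image" (400x640x3 uint8, red, green, blue), "range_z" (400x640 float32, m along the optical axis (not along the pixel's ray), 0 where there is no reading), "mtx" (3x3 intrinsics, pixels), "rvec" (rotation vector, rad) and "tvec" (3), from world to camera coordinates, as OpenCV has them. Camera axes: x right, y down, z forward; pixel columns grow to the right and rows downward; lengths in m; the calibration is good to about 2 mm. A picture is of the moment at which its call begins.
- ctrl.hand_in(): hands the job in; it is judged then, once.
The state is a dict: "time_s": time; "qpos": joint angles; "joint_vel": joint speeds; "tau": joint torques, N m; "ee_pos": TCP position; "eef_rot": TCP orientation; "force": force on the tool from outside, world axes, zero at the start; "moment": the same for the moment, N m; "grip_width": finger opening in m; "grip_force": force on a finger pad.
Only numpy, scipy, OpenCV 4.12 (cv2) and the standard library are available. Lean on these libraries where they do the work, as an engineer would, in place of code of your own. Each camera call takes 0.05 s, during which the arm holds its last target. There are 200 camera calls.

## Task

The slotted cover of the washing machine's microfibre filter box has been rinsed and is draining on edge in the top tier of the caddy. Put it back on the filter box, its flush outer face up, fully home over both locating pins, and slide the box's latch fully shut over it (the latch has to be clear of the opening before the cover can go on). Leave everything else on the shelf and in the caddy as it stands.

Things in the scene. Friction and masses are not known exactly. Their poses are not given: they have to be found in the camera images.
- cover: Loose grey plate 104 x 62 x 10 mm, 55 to 100 g: five cross bars, a hole near each end. Origin at its middle; x out of the outer face (bars flush with it, recessed 6 mm on the inner face), y along the 104 mm, z across the 62 mm. Starts on a long edge, z up, in one of the caddy's slots. Seated: x up, y along the box's y, z along the box's -x; fits one way only.
- hole_a (a point): Centre of the cover's hole A at the inner face: in the cover's frame (-5, -40, 0) mm, on the centre line. 11 mm hole with a small chamfer.
- hole_b (a point): Centre of the cover's hole B at the inner face: in the cover's frame (-5, 40, 13) mm, 13 mm off the centre line. 11 mm hole.
- filter_box: Grey box, fixed. Origin on the shelf under its middle, z up, y along its length. Housing 58 (x) x 112 mm (y), rim 60 mm above the shelf; the seated cover (top at 70, ends at y = -52, +52 mm) overhangs it 2 mm on each long side. Foot plate 86 x 176 x 6 mm. Hoses at the -y end to y = -110, below 45 mm high.
- pin_a (a point): Foot of pin A, on the box's top rim (60 mm above the shelf), at (0, -40) mm in the box's frame. Pin 8 mm in diameter, 9 mm tall, its upper half tapering to 3 mm. Goes into hole A: home, this point and hole_a coincide.
- pin_b (a point): Foot of pin B, on the top rim, at (-13, 40) mm in the box's frame, same pin. Goes into hole B.
- latch (a joint): Slide latch on the latch block; m. 0 = fully shut, tongue 11 mm over the seated cover's +y end; 0.022 = fully open, tongue 11 mm clear of it. Opens along the box's +y. Below about 0.011 the tongue is in the cover's way. Stays where left; friction about 1.5 N. Starts anywhere in its range.
- latch_grip (a point): Middle of the latch's thumb ridge, moving with the latch: a bar 10 mm thick along the box's y, 24 mm wide along x, standing from 76.5 to 90.5 mm above the shelf; this point is 84.5 mm above the shelf. At latch = 0 it lies at (0, 71) mm in the box's frame.
- caddy: White two-tier plastic caddy, 200 (x) x 150 mm (y), fixed. Origin on the shelf under its centre, z up. Upper tray: inner floor 134 mm, rim 168 mm above the shelf; three slots along y at x = -64, 0, +64 mm, each 16 mm wide between 22 mm ribs. The cover stands in one, its top 196 mm above the shelf.
- soap_lid: Bystander: a closed grey soap-box lid, 92 x 56 x 9 mm, no slots or holes, standing on edge in another slot of the caddy (top 190 mm above the shelf). Origin at its middle.
- scraper: Bystander: a white toothed lint scraper, 90 x 40 x 9 mm, standing on edge in another slot of the caddy (top 174 mm above the shelf). Origin 20 mm above its lower edge.
- pump_bottle: Bystander: white pump bottle, 66 mm in diameter, 178 mm tall, with a spout that reaches 39 mm from its axis. Origin under its centre.
- peg_tin: Bystander: open aluminium tin, 84 mm in diameter, 95 mm tall (pegs to about 110 mm). Origin under its centre.
- funnel: Bystander: folded-flat silicone funnel, a disc 90 mm in diameter and 27 mm tall, with a tab that reaches 64 mm from its axis. Origin under its centre.
- tub: Bystander: closed round tub, 72 mm in diameter, 85 mm tall. Origin under its centre.
- brush: Bystander: bamboo brush lying bristles down, 150 x 34 x 28 mm, long along its x axis. Origin under its centre.
- latch_block (a point): Top of the fixed latch block at the box's +y end, 71 mm above the shelf, at (0, 81) mm in the box's frame; the block is 44 mm wide (x) and spans y = 58 to 104 mm, 6 mm beyond the seated cover's end. Two low latch guides on it reach 77.5 mm above the shelf.

How it is judged:
On the way, in this order (a step that is already met when the one before it is completed fails the run):
1. the cover has been lifted out of the caddy's slot (distance of cover from where it was at the start of the episode above 0.05 m), for 0.1 s.
2. the cover is home on both pins, outer face up (distance between hole_a and pin_a below 0.004 m and distance between hole_b and pin_b below 0.004 m), for 0.2 s.
At the end, for the whole second after the job is handed in: The cover lies at rest on the filter box with each hole within 4 mm of the foot of its own pin (outer face up, flush on the rim), and the latch is within 4 mm of fully shut, over the cover (all of step 2 and value of joint latch below 0.004 m and linear speed of cover below 0.02 m/s); the robot touches nothing.
It fails at once if the soap-box lid or the scraper is moved in the caddy (distance of any of soap_lid, scraper from where it was at the start of the episode above 0.025 m).
It fails at once if a bystander on the shelf is pushed aside or tipped (distance of any of pump_bottle, peg_tin, funnel, tub, brush from where it was at the start of the episode above 0.025 m or angle between any of pump_bottle, peg_tin, tub's own z axis and vertical above 0.4 rad).
It also fails if it takes over 72 s, if anything falls off the work surface, if the arm or the gripper's body presses on something with over 40 N, if the wrist force passes 120 N, or if a joint passes its speed limit or range.

## Working session

There is one attempt and no reset: what is moved stays moved. The work goes in short steps, Python scripts to look and compute and a tool call to move; the robot and the scene stay as the last step left them, time stands still between calls to the robot, and variables do not carry over. Pictures are saved under pics/ and viewed, at most 10 in all, crops included, and the job is handed in when it is done.

Besides the shell and the picture viewer there is one more tool, called after "Emit:" as name(argument=value, ...), one argument or row to a line, values as JSON. apply_moves: Moves the arm, as the interface text tells. Its arguments: {"type":"object","properties":{"plan":{"type":"array","items":{"type":"number"}},"hand":{"type":"number"},"squeeze":{"type":"number"}},"required":["plan"]}

```bash
ls; mkdir -p pics; cat > h.py <<'E'
import numpy as np, cv2
from station import monitor, camera, ctrl
def cloud(c):
    R=cv2.Rodrigues(np.array(c["rvec"],float))[0]; t=np.array(c["tvec"],float).ravel(); K=np.array(c["mtx"])
    z=c["range_z"]; v,u=np.mgrid[:z.shape[0],:z.shape[1]]
    P=np.stack([(u-K[0,2])/K[0,0]*z,(v-K[1,2])/K[1,1]*z,z],-1)
    W=(P-t)@R; W[z<=0]=np.nan
    return W
def save(c,n): cv2.imwrite(f"pics/{n}.png",c["image"][:,:,::-1])
def get(n,name):
    c=camera(n); save(c,name); np.savez(f"{name}.npz",**c); return c,cloud(c)
E
python3 - <<'E'
from h import *
for n in("scene","top"):
    c,W=get(n,n+"0"); print(n,c["mtx"],-cv2.Rodrigues(np.array(c["rvec"]))[0].T@np.ravel(c["tvec"]))
a=np.vstack([cv2.imread("pics/scene0.png"),cv2.imread("pics/top0.png")])
o=monitor.get_obs();print(o["ee_pos"],o["eef_rot"],ctrl.tcp_to_grasp,o["time_s"])
E
```

```text
pics
scene [[364.81578075   0.         318.51160639]
 [  0.         364.81578075 197.79803044]
 [  0.           0.           1.        ]] [0.91777783 0.40982663 0.81227609]
top [[388.02447557   0.         324.52520511]
 [  0.         388.02447557 195.16846501]
 [  0.           0.           1.        ]] [0.41687221 0.00313334 1.32622014]
[ 0.22958502 -0.49954783  0.2049516 ] [-3.14060064e+00 -6.70233885e-05  4.30759157e-01] -0.0188 0.1
```

View pics/scene0.png

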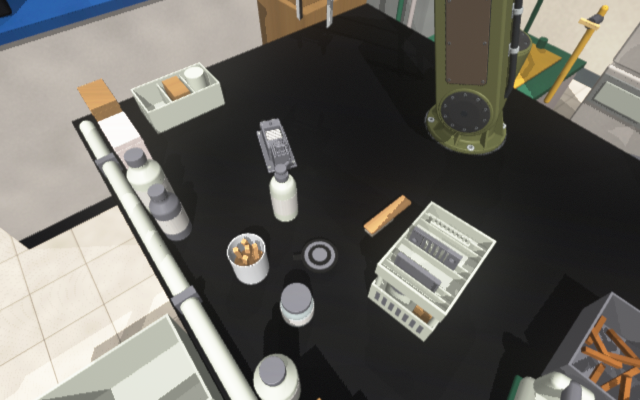

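View pics/top0.png

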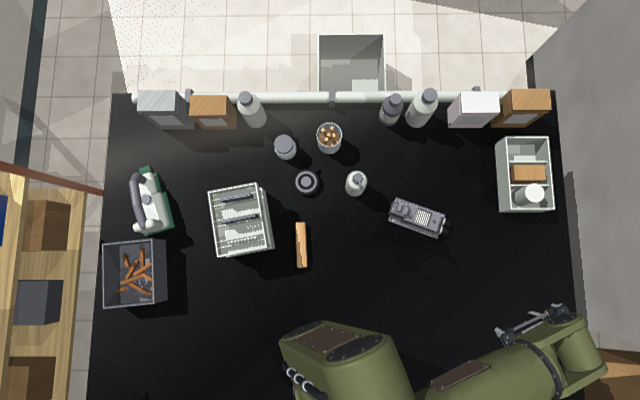

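The scene view shows the caddy at about (435,265) with the slotted cover in its middle slot (435,240). The filter box is at (275,145). In the top view the caddy is at (240,220) and the box at (417,218), with its latch probably at the left end.

```bash
python3 - <<'E'
from h import *
cs={n:dict(np.load(n+"0.npz")) for n in("scene","top")}
W=cloud(cs["top"]);S=cloud(cs["scene"])
i=cs["top"]["image"][:,:,::-1]; s=cs["scene"]["image"][:,:,::-1]
r=lambda im,x,y,w,h:cv2.resize(im[y:y+h,x:x+w],(400,300),interpolation=cv2.INTER_CUBIC)
cv2.imwrite("pics/crops.png",np.vstack([np.hstack([r(i,190,165,120,90+10),r(i,375,185,80,60)]),np.hstack([r(s,360,200,150,112+28),r(s,235,105,80,70)])]))
def rect(W,box,zlo,zhi,nm):
    x,y,w,h=box;P=W[y:y+h,x:x+w].reshape(-1,3);P=P[(P[:,2]>zlo)&(P[:,2]<zhi)]
    (c,d,a)=cv2.minAreaRect(P[:,:2].astype(np.float32)*1000);print(nm,len(P),np.round(c,1),np.round(d,1),round(a,2),"z med",np.round(np.nanmedian(P[:,2]),4))
rect(W,(195,170,90,95),.155,.175,"caddy rim top")
rect(S,(360,195,145,150),.155,.175,"caddy rim scene")
rect(W,(195,170,90,95),.18,.21,"tops top");
for lo,hi in((.17,.18),(.183,.192),(.193,.2)):
  rect(W,(195,170,90,95),lo,hi,f"{lo}top"); rect(S,(360,195,145,150),lo,hi,f"{lo}scene")
rect(W,(380,190,75,60),.05,.066,"box rim");rect(S,(235,105,75,70),.055,.066,"box rim scene")
rect(W,(380,190,75,60),.08,.1,"latch");rect(S,(250,105,50,58),.079,.1,"latch scene")
rect(W,(380,190,75,60),.066,.1,"block")
E
```

```text
caddy rim top 746 [523.1 286.6] [200.9 151.6] 10.6 z med 0.1644
caddy rim scene 2717 [522.3 285.2] [202.7 150.3] 10.77 z med 0.1629
tops top 261 [556.4 282.6] [ 76.9 104.1] 11.01 z med 0.1916
0.17top 92 [522.4 285.8] [198.6 148.6] 10.73 z med 0.1722
0.17scene 544 [523.  285.6] [201.1 149.7] 10.86 z med 0.1716
0.183top 127 [556.7 283.2] [ 76.7 100.8] 11.56 z med 0.1891
0.183scene 273 [559.5 282. ] [ 70.  103.2] 10.27 z med 0.1905
0.193top 103 [552.7 283.5] [ 73.3 103.8] 14.48 z med 0.1959
0.193scene 340 [556.1 282.4] [ 77.6 103.6] 11.71 z med 0.1972
box rim 454 [ 546.7 -271.8] [160.1  59. ] 69.29 z med 0.0588
box rim scene 351 [ 546.9 -272.6] [163.   57.9] 69.61 z med 0.0618
latch 34 [ 564.7 -224.7] [33.9 30.8] 79.08 z med 0.0892
latch scene 86 [ 566.8 -219.2] [46.3 34.1] 69.7 z med 0.0834
block 214 [ 548.  -268.3] [152.8  44.6] 69.98 z med 0.0754
```

View pics/crops.png

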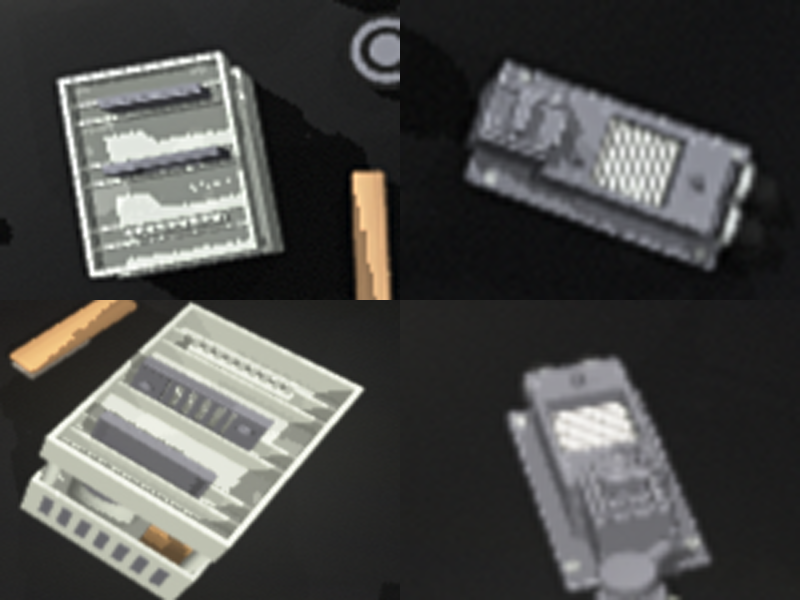

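The crops show the cover in the middle slot, the soap lid in the far slot and the scraper in the near one. In the scene crop, cover hole B looks like the right one (255,428), nearer the top edge, which means the outer face points +x. The latch is at the box's left/+y end.

```bash
python3 - <<'E'
from h import *
c=dict(np.load("top0.npz"));W=cloud(c)
for n,(u,v) in dict(brush=(301,245),funnel=(306,183),bottle=(356,182),tin=(329,138),tub=(285,147),free1=(380,260),free2=(340,240),hose=(447,232)).items():print(n,np.round(W[v,u],3))
c,W=get("wrist","w0");print(c["mtx"][0,0],-cv2.Rodrigues(np.array(c["rvec"]))[0].T@np.ravel(c["tvec"]),cv2.Rodrigues(np.array(c["rvec"]))[0][2])
E
```

```text
brush [0.449 0.103 0.024]
funnel [0.659 0.087 0.027]
bottle [ 0.637 -0.074  0.159]
tin [0.801 0.008 0.078]
tub [0.77  0.154 0.083]
free1 [ 0.4   -0.162 -0.001]
free2 [ 0.467 -0.028 -0.004]
hose [ 0.491 -0.381  0.032]
339.37902677307085 [ 0.29018175 -0.47156395  0.38442623] [-0.21212374 -0.09682304 -0.97243448]
```

Emit:
apply_moves(
  plan=[0,0,-20,-0.13,10,10,-20,-0.13,20,20,-20,-0.13,30,0,-20,-0.13,30,0,-20,-0.13,30,0,0,-0.13],
)

```text
time_s: 0.75
ee_pos: [0.3247, -0.4323, 0.3076]
eef_rot: [3.139, 0.002, 1.216]
force: [0.5, 0.4, -0.4]
grip_width: 0.094
grip_force: 0.0
```

Emit:
apply_moves(
  plan=[40,26,0,0,40,26,0,0,40,26,0,0,40,26,0,0,40,26,0,0,40,26,0,0,0,0,0,0,0,0,0,0,0,0,0,0],
)

```text
time_s: 1.65
ee_pos: [0.5535, -0.2638, 0.3054]
eef_rot: [-3.141, 0.0, 1.21]
force: [0.3, 0.1, 0.7]
grip_width: 0.0942
grip_force: 0.0
```

```bash
python3 - <<'E'
from h import *
c,W=get("wrist","w1");o=monitor.get_obs();print(o["ee_pos"],o["eef_rot"])
def rect(W,zlo,zhi,nm,m=None):
    P=W.reshape(-1,3);P=P[(P[:,2]>zlo)&(P[:,2]<zhi)&(np.hypot(P[:,0]-.54,P[:,1]+.29)<.14)]
    (c,d,a)=cv2.minAreaRect(P[:,:2].astype(np.float32)*1000);print(nm,len(P),np.round(c,1),np.round(d,1),round(a,2),"z",np.round(np.median(P[:,2]),4))
rect(W,.056,.064,"rim");rect(W,.08,.1,"ridge");rect(W,.086,.1,"ridgetop");rect(W,.066,.0755,"pins/block");rect(W,.003,.009,"foot");rect(W,.05,.08,'all')
E
```

```text
[ 0.55337839 -0.26395019  0.30558763] [3.14154376e+00 1.09341427e-04 1.20945205e+00]
rim 2306 [ 537.7 -294.7] [111.8  58.1] 69.51 z 0.0601
ridge 188 [ 567.3 -214.8] [ 9.  23.1] 69.25 z 0.0905
ridgetop 187 [ 567.2 -214.8] [ 9.  22.9] 69.39 z 0.0905
pins/block 542 [ 548.5 -265.2] [145.7  43.2] 69.84 z 0.0711
foot 2011 [ 552.1 -284.6] [204.8 244.4] 19.58 z 0.0061
all 4004 [ 546.2 -272.1] [160.1  58.1] 69.51 z 0.0606
```

View pics/w1.png

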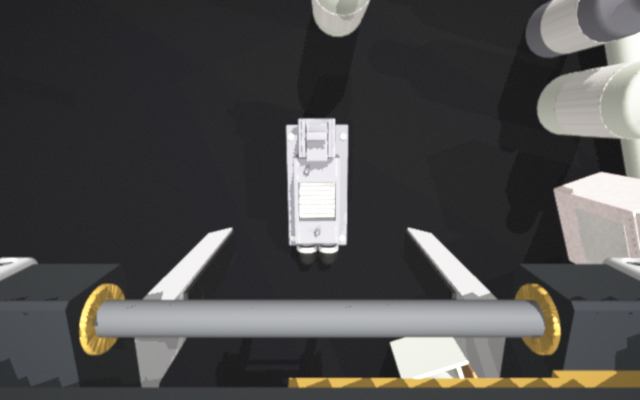

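The picture shows the box with its latch block at the top (317,140), the pins at (306,170) and (317,232), and the ridge at about (317,146). The latch reads 14 mm, so I'll push it fully open with closed fingers.

Emit:
apply_moves(
  plan=[5,-4,30,0,5,0,30,0,5,0,30,0,5,0,30,0,4,0,30,0,0,0,30,0,0,0,25,0,0,0,18,0,0,0,0,0,0,0,0,0,0,0,0,0,0,0,0,0],
  hand=-1,
)

```text
time_s: 2.9
ee_pos: [0.5592, -0.2396, 0.0837]
eef_rot: [3.14, 0.0, 1.211]
force: [0.1, 0.3, 0.8]
grip_width: 0.0017
grip_force: 0.0
```

Emit:
apply_moves(
  plan=[4,0,0,0,4,0,0,0,4,0,0,0,3,0,0,0,3,0,0,0,0,0,0,0,0,0,0,0],
)

```text
time_s: 3.6
ee_pos: [0.5652, -0.2222, 0.0823]
eef_rot: [-3.141, -0.0, 1.211]
force: [-0.4, 0.0, -0.4]
grip_width: 0.0005
grip_force: 0.0
```

Emit:
apply_moves(
  plan=[2,0,0,0,1,0,0,0,0,0,0,0,0,0,0,0],
)

```text
time_s: 4.0
ee_pos: [0.5657, -0.2208, 0.0823]
eef_rot: [-3.141, 0.002, 1.21]
force: [-3.1, -8.9, -1.0]
grip_width: 0.0004
grip_force: 4.8
```

Emit:
apply_moves(
  plan=[-5,0,-20,0,-5,0,-40,0,0,0,-45,0,0,0,-45,0,0,0,-40,0,0,0,-25,0],
  hand=0.3,
)

```text
time_s: 4.6
ee_pos: [0.563, -0.2289, 0.301]
eef_rot: [3.138, 0.0, 1.211]
force: [-0.1, -0.9, 1.4]
grip_width: 0.0452
grip_force: 0.0
```

```bash
python3 - <<'E'
from h import *
c,W=get("wrist","w2");o=monitor.get_obs();print(o["ee_pos"],o["eef_rot"],o["grip_width"])
P=W.reshape(-1,3);P=P[(P[:,2]>.083)&(P[:,2]<.1)&(np.hypot(P[:,0]-.567,P[:,1]+.214)<.06)]
(c,d,a)=cv2.minAreaRect(P[:,:2].astype(np.float32)*1000);print(c,d,a)
r=np.array(c)-[537.7,-294.7];print("latch",r@[.350,.937]-71)
E
```

```text
[ 0.56353428 -0.22915533  0.30424332] [3.13393951e+00 4.59730210e-04 1.21074928e+00] 0.04859708765100272
(569.8036499023438, -207.03817749023438) (9.993184089660645, 23.01224708557129) 69.65316772460938
latch 22.37540515747068
```

Emit:
apply_moves(
  plan=[36,-12,-3,0,36,-12,-3,0,36,-12,-3,0,36,-12,-3,0,36,-12,-3,0,36,-12,-3,0,36,-12,-3,0,36,-12,-3,0,36,-12,-3,0,36,-12,-3,0,36,-12,-3,0,36,-12,-3,0,36,-12,0,0,32,-11,0,0,0,0,0,-0.137,0,0,0,-0.137,0,0,0,-0.137,0,0,0,-0.137,0,0,0,0,0,0,0,0],
)

```text
time_s: 6.65
ee_pos: [0.5826, 0.2979, 0.3332]
eef_rot: [-3.141, -0.0, 1.755]
force: [0.1, 0.0, -0.6]
grip_width: 0.0613
grip_force: 0.0
```

```bash
python3 - <<'E'
from h import *
c,W=get("wrist","w3");o=monitor.get_obs();print(o["ee_pos"],o["eef_rot"],o["grip_width"])
P=W.reshape(-1,3)
d=np.array([np.cos(.188),np.sin(.188)]); n=np.array([-d[1],d[0]])
a=(P[:,:2]-[.5227,.286]);X=a@d;Y=a@n
for nm,lo,hi,x0,x1 in(("cover top",.192,.2,-.03,.03),("lid top",.186,.196,.03,.1),("scraper",.169,.178,-.09,-.04),("ribs",.15,.16,-.03,.03)):
    m=(P[:,2]>lo)&(P[:,2]<hi)&(X>x0)&(X<x1)&(abs(Y)<.08); print(nm,m.sum(),np.median(P[m,2]).round(4),"X",X[m].min().round(4),X[m].max().round(4),"Y",Y[m].min().round(4),Y[m].max().round(4))
    if nm=="cover top": print(cv2.minAreaRect(P[m][:,:2].astype(np.float32)*1000))
# face depth map of cover, seen from +x
m=(abs(X)<.012)&(abs(Y)<.056)&(P[:,2]>.15)&(P[:,2]<.192)
for zb in(.158,.166,.174,.182,.19):
    row=[]
    for yb in np.arange(-.05,.051,.005):
        k=m&(abs(P[:,2]-zb)<.004)&(abs(Y-yb)<.0025); row.append(f"{np.median(X[k])*1000:4.0f}" if k.sum() else "   .")
    print(zb,"".join(row))
E
```

```text
[0.58257421 0.29787289 0.33326542] [-3.14134439e+00 -1.39212566e-05  1.75485161e+00] 0.061154187459861946
cover top 893 0.1961 X -0.0066 0.004 Y -0.0365 0.0431
((520.80029296875, 288.987060546875), (10.234326362609863, 79.70269012451172), 11.209714889526367)
lid top 952 0.1901 X 0.0598 0.0697 Y -0.0535 0.0387
scraper 325 0.1734 X -0.0891 -0.0417 Y -0.0734 0.0754
ribs 740 0.1558 X -0.0111 0.0296 Y -0.0707 0.0714
0.158    8   8   8   9   7   9   8   9   8   8   9   8   9   8   9   8   8   8   8  -4   7
0.166    .   4   4   4   3   4   4   2   4   2   3   3   3   3   3   3   3   3   3  -1   .
0.174    4   4   4   3   3   .   4   2   4   2   4   3   4   3   3   3   2   3   3   1   .
0.182    4   4   4   4   4   4   4   2   4   3   3   3   4   3   3   3   3   3   3  -2   .
0.19    .   .   4   4   4   .   4   .   4   4   3   3   3   3   3   3   3   3   3   3   .
```

View pics/w3.png

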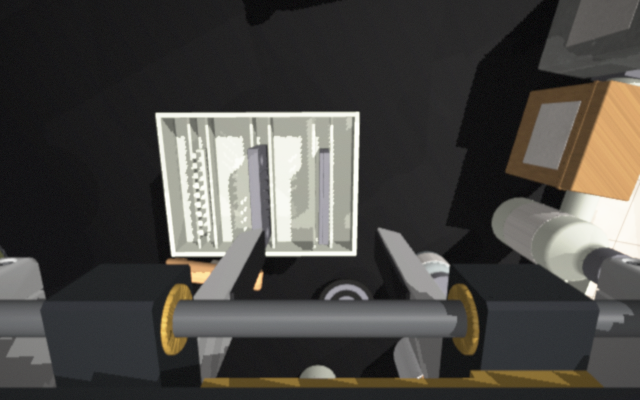

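The wrist view shows the cover top at (258,190) in the middle slot, with its lower end hidden by a finger. The lid is at (324,195) and the scraper at (198,200). I'll rectify the cover's +x face from the scene image to check which face it is.

```bash
python3 - <<'E'
from h import *
c=dict(np.load("scene0.npz"))
d=np.array([np.cos(.19),np.sin(.19),0]); n=np.array([-d[1],d[0],0]);o=np.array([.5227,.286,0])
pts=[o+d*.004+n*Y+np.array([0,0,z]) for Y,z in((-.061,.196),(.043,.196),(.043,.150),(-.061,.150))]
uv=cv2.projectPoints(np.array(pts),c["rvec"],c["tvec"],c["mtx"],None)[0].reshape(-1,2).astype(np.float32)
dst=np.float32([[0,0],[624,0],[624,276],[0,276]])+40
H=cv2.getPerspectiveTransform(uv,dst)
cv2.imwrite("pics/face.png",cv2.warpPerspective(c["image"][:,:,::-1],H,(704,356),flags=cv2.INTER_CUBIC)); print(uv)
E
```

```text
[[413.07263 228.95119]
 [460.5919  260.61633]
 [453.18213 271.23392]
 [408.3854  240.54993]]
```

View pics/face.png

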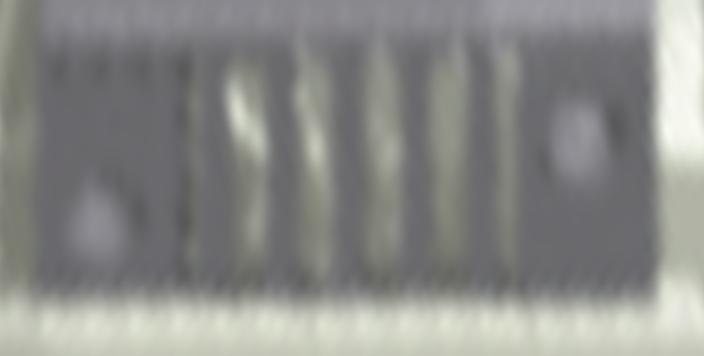

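The rectified face shows hole B at right (580,140), 17 mm below the top edge, and hole A at left (97,225), 31 mm below it, with flush bars. So the outer face points +x, cover y is along +n, and the centre is about (0.523, 0.277).

Emit:
apply_moves(
  plan=[-5,-31,0,-0.006,-5,-31,10,0,0,0,30,0,0,0,35,0,0,0,35,0,0,0,35,0,0,0,20,0,0,0,6,0,0,0,0,0,0,0,0,0],
)

```text
time_s: 7.7
ee_pos: [0.5241, 0.2765, 0.1639]
eef_rot: [3.14, -0.001, 1.764]
force: [0.6, 0.5, -0.1]
grip_width: 0.061
grip_force: 0.0
```

Emit:
apply_moves(
  plan=[0,0,0,0,0,0,0,0,0,0,0,0,0,0,0,0,0,0,0,0,0,0,0,0,0,0,0,0],
  hand=-1,
  squeeze=15,
)

```text
time_s: 8.4
ee_pos: [0.5236, 0.2763, 0.1625]
eef_rot: [3.142, -0.0, 1.765]
force: [-0.7, 0.5, -0.2]
grip_width: 0.0099
grip_force: 15.0
```

Emit:
apply_moves(
  plan=[0,0,-15,0,0,0,-30,0,0,0,-35,0,0,0,-35,0,-32,-12.5,-5,0,-32,-12.5,0,0,-32,-12.5,0,0,-32,-12.5,0,0,-32,-12.5,0,0,-32,-12.5,0,0,-32,-12.5,0,0,-32,-12.5,0,0,-32,-12.5,0,0,-32,-12.5,0,0,-32,-12.5,0,0,-32,-12.5,0,0,0,0,0,0],
)

```text
time_s: 10.1
ee_pos: [0.4498, -0.1322, 0.2824]
eef_rot: [-3.141, 0.0, 1.761]
force: [0.0, 1.1, 0.2]
grip_width: 0.0101
grip_force: 15.0
```

Emit:
apply_moves(
  plan=[0,0,0,0.138,0,0,20,0.138,0,0,35,0.138,0,0,35,0.138,0,0,40,0,0,0,40,0,0,0,40,0,0,0,20,0,0,0,12,0,0,0,5,0,0,0,0,0,0,0,0,0],
)

```text
time_s: 11.3
ee_pos: [0.4511, -0.1295, 0.0365]
eef_rot: [3.14, -0.0, 1.213]
force: [-0.4, 0.5, -0.1]
grip_width: 0.0093
grip_force: 15.0
```

Emit:
apply_moves(
  plan=[0,0,4,0,0,0,2,0,0,0,1,0,0,0,0,0],
)

```text
time_s: 11.7
ee_pos: [0.4505, -0.1294, 0.0285]
eef_rot: [3.142, -0.0, 1.213]
force: [0.2, 0.1, -1.0]
grip_width: 0.0101
grip_force: 15.0
```

Emit:
apply_moves(
  plan=[0,0,1,0,0,0,0.5,0,0,0,0,0],
)

```text
time_s: 12.0
ee_pos: [0.4515, -0.1298, 0.0283]
eef_rot: [3.139, 0.0, 1.213]
force: [-1.1, 1.3, 14.0]
grip_width: 0.0097
grip_force: 15.0
```

Emit:
apply_moves(
  plan=[0,0,-1,0,0,0,0,0,0,0,0,0,0,0,0,0,0,0,0,0,0,0,0,0,0,0,0,0,0,0,-6,0,0,0,-6,0,0,0,-6,0,0,0,0,0],
  hand=1,
)

```text
time_s: 13.1
ee_pos: [0.451, -0.1296, 0.047]
eef_rot: [3.14, -0.0, 1.213]
force: [0.1, -0.3, 0.4]
grip_width: 0.0928
grip_force: 0.0
```

Emit:
apply_moves(
  plan=[0,-10,0,0,0,-10,0,0,0,-10,0,0,0,-6,0,0,0,-4,0,0,0,-4,0,0,0,-4,0,0,0,-4,0,0,0,-4,0,0,0,0,0,0,0,0,0,0,0,0,0,0],
)

```text
time_s: 14.3
ee_pos: [0.3982, -0.1099, 0.046]
eef_rot: [3.141, -0.0, 1.213]
force: [-0.2, 0.4, 0.2]
grip_width: 0.0943
grip_force: 0.0
```

Emit:
apply_moves(
  plan=[0,0,-20,0,0,0,-40,0,0,0,-40,0,0,0,-40,0,0,0,0,0],
)

```text
time_s: 14.8
ee_pos: [0.3999, -0.1105, 0.1905]
eef_rot: [3.134, -0.0, 1.213]
force: [0.5, 0.9, -1.2]
grip_width: 0.0943
grip_force: 0.0
```

```bash
cat > cov.py <<'E'
from h import *
import sys
c,W=get("wrist",sys.argv[1]);o=monitor.get_obs();print(o["ee_pos"],o["eef_rot"],o["grip_width"])
P=W.reshape(-1,3);zl,zh=float(sys.argv[2]),float(sys.argv[3]);x,y=float(sys.argv[4]),float(sys.argv[5])
P=P[(P[:,2]>zl)&(P[:,2]<zh)&(np.hypot(P[:,0]-x,P[:,1]-y)<.09)]
print(len(P),cv2.minAreaRect(P[:,:2].astype(np.float32)*1000),np.percentile(P[:,2],[5,50,95]).round(4))
E
python3 cov.py w4 .005 .03 .41 -.118
```

```text
[ 0.39895561 -0.11015521  0.18778461] [ 3.13719007e+00 -1.43266708e-05  1.21276396e+00] 0.09373266989594453
4269 ((415.4775695800781, -115.60663604736328), (103.16624450683594, 62.06770324707031), 69.40390014648438) [0.0082 0.0101 0.0113]
```

View pics/w4.png

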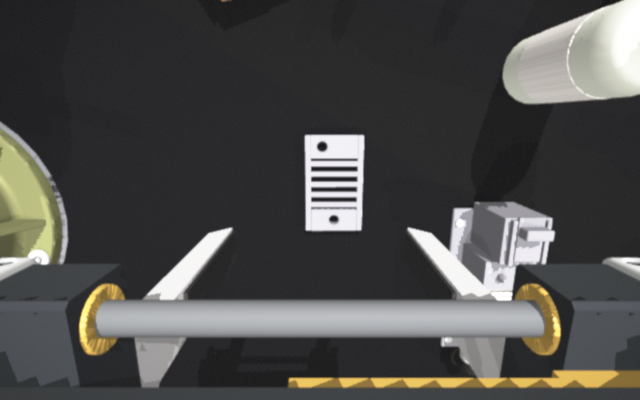

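The cover lies flat with its outer face up. Hole B is at (322,147) and hole A at (333,219), which is the orientation needed. I'll regrasp it across the 62 mm width.

Emit:
apply_moves(
  plan=[1,9,20,0,0,8,40,0,0,0,40,0,0,0,40,0,0,0,25,0,0,0,14,0,0,0,5,0,0,0,0,0,0,0,0,0],
)

```text
time_s: 15.75
ee_pos: [0.4139, -0.1147, 0.0016]
eef_rot: [-3.141, -0.0, 1.213]
force: [-0.9, 0.6, 0.6]
grip_width: 0.094
grip_force: 0.0
```

Emit:
apply_moves(
  plan=[0,2,0,0,0,0,0,0,0,0,0,0,0,0,0,0,0,0,0,0,0,0,0,0,0,0,0,0],
  hand=-1,
  squeeze=15,
)

```text
time_s: 16.45
ee_pos: [0.4161, -0.1155, 0.002]
eef_rot: [-3.142, -0.0, 1.213]
force: [0.2, -0.3, -0.3]
grip_width: 0.0621
grip_force: 15.0
```

Emit:
apply_moves(
  plan=[0,0,-5,0,0,0,-20,0,0,0,-40,0,0,0,-40,0,0,0,-30,0,0,0,0,0,0,0,0,0],
)

```text
time_s: 17.15
ee_pos: [0.4161, -0.1155, 0.137]
eef_rot: [3.141, -0.0, 1.213]
force: [-0.2, -0.5, -0.7]
grip_width: 0.062
grip_force: 15.0
```

```bash
python3 cov.py w5 .125 .16 .42 -.117
```

```text
[ 0.41568453 -0.11536726  0.13619813] [-3.14053876e+00  4.94337410e-05  1.21279296e+00] 0.06170019145363611
14775 ((419.4727783203125, -105.11717224121094), (81.50308990478516, 85.86079406738281), 69.7625961303711) [0.142  0.1452 0.1469]
```

Emit:
apply_moves(
  plan=[-18,25,0,0,-18,25,0,0,-18,25,0,0,-18,25,0,0,-18,26,0,0,-18,26,0,0,-17,25,0,0,0,0,10,0,0,0,20,0,0,0,20,0,0,0,5,0,0,0,0,0,0,0,0,0,0,0,0,0],
)

```text
time_s: 18.6
ee_pos: [0.5384, -0.2947, 0.0828]
eef_rot: [3.14, 0.0, 1.213]
force: [-0.2, -0.6, -1.6]
grip_width: 0.0615
grip_force: 15.0
```

Emit:
apply_moves(
  plan=[0,0,5,0,0,0,5,0,0,0,3,0,0,0,2,0,0,0,0,0,0,0,0,0],
)

```text
time_s: 19.2
ee_pos: [0.5382, -0.2947, 0.067]
eef_rot: [3.142, 0.0, 1.213]
force: [-0.1, 0.3, -0.2]
grip_width: 0.0617
grip_force: 15.0
```

Emit:
apply_moves(
  plan=[0,0,2,0,0,0,2,0,0,0,1,0,0,0,0,0,0,0,0,0],
)

```text
time_s: 19.7
ee_pos: [0.5381, -0.2946, 0.062]
eef_rot: [-3.142, 0.0, 1.213]
force: [-1.8, 0.4, 1.4]
grip_width: 0.0618
grip_force: 15.0
```

Emit:
apply_moves(
  plan=[0,0,0.5,0,0,0,0,0],
)

```text
time_s: 19.9
ee_pos: [0.5381, -0.2946, 0.062]
eef_rot: [3.142, 0.0, 1.213]
force: [-3.6, 1.4, 6.8]
grip_width: 0.0616
grip_force: 15.0
```

Emit:
apply_moves(
  plan=[0,0,0,0,0,0,0,0,0,0,0,0,0,0,0,0,0,0,0,0,0,0,-20,0,0,0,-40,0,0,0,-40,0,10,0,-30,0,0,0,-20,0,0,0,0,0],
  hand=1,
)

```text
time_s: 21.0
ee_pos: [0.5425, -0.2856, 0.2145]
eef_rot: [3.137, 0.001, 1.213]
force: [0.2, 0.2, -1.2]
grip_width: 0.0945
grip_force: 0.0
```

```bash
python3 cov.py w6 .063 .0702 .5377 -.2947; python3 - <<'E'
from h import *
c=dict(np.load("w6.npz"));W=cloud(c);P=W.reshape(-1,3)
a=P[:,:2]-[.5377,-.2947];y=a@[.350,.937];x=a@[.937,-.350]
for Y0 in(-48,-25,0,48):
  for X0 in(-24,24):
    k=(abs(x*1000-X0)<5)&(abs(y*1000-Y0)<3)&(P[:,2]>.05);print(Y0,X0,np.median(P[k,2]).round(4) if k.any() else None)
E
```

```text
[ 0.5419068  -0.28539862  0.21209107] [3.13974386e+00 3.47419580e-04 1.21292588e+00] 0.0939219143203147
2982 ((543.5031127929688, -278.9258728027344), (139.1116943359375, 61.95954132080078), 69.42644500732422) [0.0661 0.0696 0.0701]
-48 -24 0.07
-48 24 0.0703
-25 -24 0.0702
-25 24 0.07
0 -24 0.0699
0 24 0.0699
48 -24 0.0704
48 24 0.0702
```

View pics/w6.png

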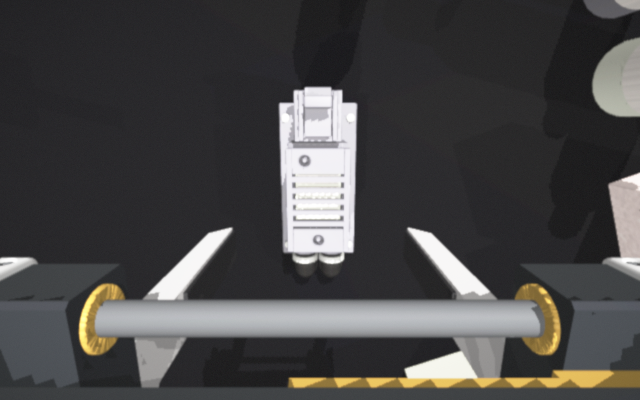

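The cover is seated: its top is flat at 70 mm everywhere, and the pins show in the holes at (305,160) and (318,240). Now I'll push the latch shut from its +y side.

Emit:
apply_moves(
  plan=[34,-1,0,0,34,0,0,0,34,0,0,0,0,0,0,0,0,0,20,0,0,0,30,0,0,0,30,0,0,0,30,0,0,0,15,0,0,0,4,0,0,0,0,0,0,0,0,0],
  hand=-1,
)

```text
time_s: 22.25
ee_pos: [0.577, -0.1897, 0.0837]
eef_rot: [3.14, 0.0, 1.213]
force: [-0.2, 0.4, 0.2]
grip_width: 0.0019
grip_force: 0.0
```

Emit:
apply_moves(
  plan=[-4,0,0,0,-4,0,0,0,-3,0,0,0,-3,0,0,0,-3,0,0,0,-3,0,0,0,-2,0,0,0,-2,0,0,0,0,0,0,0,0,0,0,0],
)

```text
time_s: 23.25
ee_pos: [0.5678, -0.212, 0.0823]
eef_rot: [-3.141, 0.0, 1.213]
force: [-0.4, -0.1, 0.0]
grip_width: 0.0003
grip_force: 0.0
```

Emit:
apply_moves(
  plan=[-2,0,0,0,-1,0,0,0,-1,0,0,0,0,0,0,0,0,0,0,0],
)

```text
time_s: 23.75
ee_pos: [0.5669, -0.2145, 0.0824]
eef_rot: [-3.141, -0.002, 1.213]
force: [2.6, 7.9, 0.3]
grip_width: 0.0003
grip_force: 4.4
```

Emit:
apply_moves(
  plan=[-1,0,0,0,-1,0,0,0,0,0,0,0],
)

```text
time_s: 24.05
ee_pos: [0.5668, -0.2148, 0.0825]
eef_rot: [-3.141, -0.004, 1.214]
force: [5.6, 19.3, 2.1]
grip_width: 0.0002
grip_force: 9.8
```

At the stop. Retreat and verify.

Emit:
apply_moves(
  plan=[5,0,0,0,5,0,-10,0,0,0,-40,0,0,0,-40,0,-20,0,-40,0,-20,0,0,0,0,0,0,0,0,0,0,0],
)

```text
time_s: 24.85
ee_pos: [0.5552, -0.2455, 0.2123]
eef_rot: [-3.141, -0.0, 1.212]
force: [-0.2, -0.5, 0.8]
grip_width: 0.0003
grip_force: 0.0
```

```bash
python3 cov.py w7 .083 .1 .5626 -.228; python3 - <<'E'
from h import *
c=dict(np.load("w7.npz"));W=cloud(c);P=W.reshape(-1,3)
a=P[:,:2]-[.5377,-.2947];y=a@[.350,.937];x=a@[.937,-.350]
k=(P[:,2]>.083)&(P[:,2]<.1)&(np.hypot(x,y-.075)<.05);print("latch",(y[k].min()+y[k].max())*500-71)
for Y0 in(-48,0,35):
  for X0 in(-24,24):
    k=(abs(x*1000-X0)<5)&(abs(y*1000-Y0)<3)&(P[:,2]>.05);print(Y0,X0,np.median(P[k,2]).round(4) if k.any() else None)
k=(P[:,2]>.066)&(P[:,2]<.0705)&(y<.03)&(y>-.07)&(abs(x)<.04);print(x[k].min(),x[k].max(),y[k].min())
E
```

```text
[ 0.55529682 -0.24503263  0.21198997] [-3.14046523e+00 -1.17869406e-04  1.21268182e+00] 0.0003229342440992856
319 ((562.752197265625, -227.5837860107422), (9.490779876708984, 23.47929573059082), 69.68749237060547) [0.0844 0.0905 0.0918]
latch 0.6267577218839762
-48 -24 None
-48 24 None
0 -24 0.07
0 24 0.0702
35 -24 0.0701
35 24 0.07
-0.03106348640779513 0.030972213206007394 -0.05110640691009875
```

The latch is within 1 mm of shut, the cover is seated, and the arm is clear.

```bash
python3 -c "
from station import ctrl
print(ctrl.hand_in())"
```

```text
the job is handed in; nothing more can be done
None
```

I put the cover back on the filter box, outer face up and flush over both pins, slid the latch shut to within about 1 mm of its stop, and handed the job in at about 25 s with the arm clear; the hand-in returned no verdict.

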